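# Set the squeegee for an ink drawdown and hold it

## Robot

A 6-joint arm with a two-finger parallel gripper is mounted at the origin on the work surface. World frame = base frame: x ahead of the robot, y to its left, z up, the work surface at z = 0. Lengths are in m, angles in rad, forces in N, time in s.
With the tool pointing down it reaches from about 0.35 to 0.775 m from the base axis. Payload 7.3 kg.
Tool frame: the origin (TCP) lies at the very end of the fingers, on their centre line; the grasp point (between the pads) lies 19 mm behind it (robot.tcp_to_grasp is the z of the grasp point in the tool frame, in m); z points along the fingers, y is the line along which they close (so a half turn about z gives the same grasp; the last joint's range is limited). The gripper opens to 92 mm and grips with 3 to 60 N. Pads are 19 mm wide; open, the fingers measure 130 mm over their backs; the gripper's body (75 mm by 190 mm) begins 47 mm behind the grasp point.
Start: joints at [1.1, 0.342, 1.524, -0, 1.275, -0.146], TCP at [0.168, 0.498, 0.227] pointing down, gripper open.
Joint ranges: [-2.53, 2.53], [-0.77, 2.02], [0.04, 2.7], [-1, 4.14], [0.28, 2.66], [-3.11, 3.11]. Speed limits (rad/s): [2.57, 2.57, 3.14, 3.14, 3.14, 3.14].

## Interface

Orientations are given as [roll, pitch, yaw] about the fixed x, y, z axes, in that order (R = Rz(yaw) Ry(pitch) Rx(roll)).
In Python, from cell import monitor, read_camera, get_calibration, job, robot gives the robot as it stands. The module is installed in compiled form; this text tells all that it offers.
- The arm moves only by the tool send_rows, never from a script. Its argument "targets" is a list of rows, each an object with "translation": the shift along the tool's x, y, z in cm, a list of three; "spin": the turn about the tool's z in degrees; "jaw": the opening, from 0 (shut) to 1 (fully open). A call has exactly 5 rows; each row is the pose to reach, as a shift and turn from the pose commanded when the call began, along the tool's axes at that moment; what a row does not reach only later rows make up. A row lasts 1/10 s, in which the tool goes at most 50 mm and 8.59 degrees, less where a joint would pass 70% of its speed; a pose out of reach is approached as far as the arm can. A call with a gripper value outside its range is refused whole. The fingers move at their own pace and stop on an object; "force" is the grip in N (left out, the last holds). Time passes only in rows, so rows that repeat a pose let the fingers close, or fill a call up. It gives the time, the measured TCP pose, the force, the opening and the grip force at its end, in the units of the state.
- monitor.observe(): the state, without advancing time (a new reading comes with each control period).
- read_camera(name): name is "scene" or "top"; returns (picture, depth): 480x640x3 uint8, red, green, blue; 480x640 float32, m along the optical axis (not along the pixel's ray), 0 where there is no reading.
- get_calibration(name): a dict with "intrinsics" (3x3 intrinsics, pixels), "origin" and "orientation" of the camera in the world. Camera axes: x right, y up, looking along -z (the intrinsics and any distortion apply to the point x, -y, -z); pixel columns grow to the right and rows downward; lengths in m; the calibration is good to about 2 mm. A picture is of the moment at which its call begins. get_calibration takes no time and is no camera call.
- job.hand_in(): hands the job in; it is judged then, once.
The state is a dict: "time": time; "qpos": joint angles; "qvel": joint speeds; "joint_efforts": joint torques, N m; "tool_pos": TCP position; "tool_rot": TCP orientation; "contact_force": force on the tool from outside, world axes, zero at the start; "torque": the same for the moment, N m; "opening": finger opening in m; "grip_force": force on a finger pad.
Only numpy, scipy, OpenCV 4.12 (cv2) and the standard library are available. Lean on these libraries where they do the work, as an engineer would, in place of code of your own. Each camera call takes 0.05 s, during which the arm holds its last target. There are 200 camera calls.

## Task

Get the squeegee ready for an ink drawdown: first swing the red-handled clamp lever fully down so that its rubber bar grips the grainy panel on the drawdown board. Then lift the squeegee out of its rest and stand its blade edge squarely across the panel on the blue start line, dial facing away from the robot as it does in the rest; with the edge resting lightly on the uneven panel, rock the handle over away from the clamp until the red swinging pointer of the gauge settles on its blue mark. Finish while still holding it there, edge on the panel and pointer steady on the mark, so that the ink can be poured; do not press hard, and leave the powder jar, the ink pot and the spoon where they are.

Things in the scene. Friction and masses are not known exactly. Their poses are not given: they have to be found in the camera images.
- board: drawdown board, fixed: grey bed 160 (x) x 310 (y) x 12 mm with 4 mm high guide rails round the panel and a dark head block 24 mm high at its +y end carrying the clamp lever. Origin on the work surface, 145 mm from the bed's outer head (+y) edge and 165 mm from its foot (-y) edge; y points from foot to head
- clamp (a joint): angle of the clamp lever (rad): 0 = lying flat along the board's -y with its rubber bar down on the panel (fully shut; about 0.03 more is possible by squeezing the rubber), 1.57 = standing upright, 1.9 = leaning back, its stop. It starts at 1.15 to 1.75. Stiff hinge: it stays where it is left and takes about 2 N at its tip to move
- clamp_hinge (a point): the clamp lever's hinge axis (parallel to the board's x) at the lever's middle, 36 mm above the work surface, at board x = 0, y = +118 mm. Same axes as the board
- clamp_tip (a point): point on the axis of the lever's red round grip (16 mm diameter, its far end 100 mm from the hinge), 85 mm from the hinge; when shut it lies 36 mm above the work surface. The rubber bar (92 mm long across the lever) is 45 mm from the hinge
- panel: loose cream hand-cast panel 130 (x) x 240 (y) x 5 mm lying on the board, hard grains up to 2 mm proud scattered over it. Origin at the centre of its underside (12 mm above the work surface), below the middle of the start line; x and y along the board's x and y; origin at the board's y = -35 mm
- start_line (a point): middle of the blue start line printed across the panel (along its x, 118 mm long), on the panel's upper face, 17 mm above the work surface. Same axes as the panel
- rest: fixed white rest, 90 (x) x 80 (y) mm, whose two cheeks (32 mm high, 43 mm over both) form an 11 mm wide slot along x for the blade. Origin on the work surface under its middle; x along the slot, pointing away from the robot
- squeegee: squeegee upright in the rest, 0.21 to 0.33 kg. Amber blade 100 (x) x 8 mm, edge rounded to 4 mm radius, 25 mm deep; 24 mm thick holder above; wooden handle 100 (x) x 20 mm (y), 48 to 130 mm above the edge; black angle gauge (94 mm diameter, 18 thick) on its +x end, white face to +x. Origin: middle of the edge, 7 mm above the work surface at first; z up the handle, x along the edge to the gauge
- grip (a point): the place to grip the handle, near the balance point: 10 mm from its middle towards the gauge, 112 mm above the blade's edge (18 mm below the handle's top). Axes of the squeegee
- dial (a point): centre of the gauge's face, at x = +64 mm, z = +78 mm of the squeegee. Axes of the squeegee; the face looks along +x
- pointer (a joint): angle (rad) of the gauge's red pointer from the handle's direction. Counterweighted, it always settles pointing straight up (swings about a second after a move), so it reads the lean: 0 = upright, positive = handle's top leaning to the squeegee's -y, that is away from the clamp once the squeegee's x lies along the panel's x
- mark (a joint): angle (rad) of the gauge's blue set mark on the dial, same sense as the pointer; 0.18 to 0.5, stays as set. The pointer is on the mark when both joints read the same; the mark is 5.4 mm wide at 38 mm radius
- powder_jar: glass jar of pale powder with a gold lid, 72 mm diameter, 95 mm high; bystander. Origin under its centre
- ink_pot: jar of black ink with a red lid, 64 mm diameter, 75 mm high; bystander. Origin under its centre
- spoon: black plastic spoon about 200 mm long lying flat along its own x, at most 20 mm high; bystander. Origin under its middle
- pointer_hub (a point): the pointer's pivot at the dial's centre; its z points along the red pointer
- mark_hub (a point): the dial's centre again; its z points from there to the blue mark
Mind the look-alikes: they are no part of the job. Of the things like the rest, leave any that is green, purple or yellow; of the rest the larger one is meant.

How it is judged:
By the outcome, as a careful person would: the job done as asked, in the order asked, and still so for the second after the job is handed in, while the arm keeps its last pose, push and grip.
It also fails if it takes over 64 s, if anything falls off the work surface, if the arm or the gripper's body presses on something with over 40 N, if the wrist force passes 120 N, or if a joint passes its speed limit or range.

## Working session

There is one attempt and no reset: what is moved stays moved. The work goes in short steps, Python scripts to look and compute and a tool call to move; the robot and the scene stay as the last step left them, time stands still between calls to the robot, and variables do not carry over. Pictures are saved under pics/ and viewed, at most 10 in all, crops included, and the job is handed in when it is done.

Besides the shell and the picture viewer there is one more tool, called by a JSON object that holds its "op" and its "data", one argument or row to a line. send_rows: Moves the arm, as the interface text tells. Its arguments: {"type":"object","properties":{"targets":{"type":"array"},"force":{"type":"number"}},"required":["targets"]}

```bash
mkdir -p pics; cat > h.py <<'E'
import numpy as np, cv2
from cell import monitor, read_camera, get_calibration, job, robot
from scipy.spatial.transform import Rotation as R
def cal(n):
    c=get_calibration(n); o=np.array(c["orientation"],float)
    M=o if o.shape==(3,3) else R.from_euler('xyz',o).as_matrix()
    return np.array(c["intrinsics"]),np.array(c["origin"]),M
def ray(n,u,v):
    K,o,M=cal(n); d=np.linalg.inv(K)@[u,v,1]; return o,M@(d*[1,-1,-1])
def plane(n,u,v,z):
    o,d=ray(n,u,v); return o+d*(z-o[2])/d[2]
def cloud(n,dep):
    K,o,M=cal(n); v,u=np.mgrid[:480,:640]
    p=np.stack([(u-K[0,2])/K[0,0],-(v-K[1,2])/K[1,1],-np.ones_like(u)],-1)*dep[...,None]
    return p@M.T+o
def proj(n,P):
    K,o,M=cal(n); q=(np.array(P)-o)@M; q=q*[1,-1,-1]; q=q@K.T; return q[...,:2]/q[...,2:]
E
python3 - <<'E'
from h import *
for n in("scene","top"):
    print(get_calibration(n)); im,d=read_camera(n); np.savez(f"pics/{n}0.npz",im=im,d=d)
    cv2.imwrite(f"pics/{n}0.png",im[...,::-1])
print(monitor.observe(), robot.tcp_to_grasp)
E
```

```text
{'intrinsics': array([[472.88272097,   0.        , 321.84933055],
       [  0.        , 472.88272097, 238.66868506],
       [  0.        ,   0.        ,   1.        ]]), 'origin': array([ 1.36553885, -0.15719036,  1.03667554]), 'orientation': array([ 7.02858967e-01, -1.97287712e-04,  1.35586033e+00])}
{'intrinsics': array([[556.45616599,   0.        , 319.03892362],
       [  0.        , 556.45616599, 237.25492166],
       [  0.        ,   0.        ,   1.        ]]), 'origin': array([0.45163712, 0.00306782, 1.38317779]), 'orientation': array([ 0.09394994,  0.00912676, -1.57070306])}
{'time': 0.1, 'qpos': array([ 1.10000843e+00,  3.42636785e-01,  1.52493705e+00, -3.46340020e-05,
        1.27536998e+00, -1.46017996e-01]), 'qvel': array([ 0.00179319, -0.00280614, -0.0029108 , -0.0006542 , -0.00037591,
       -0.00192776]), 'joint_efforts': array([ 6.49052508e-04, -4.32003593e+01, -2.44692242e+01,  7.19549507e-02,
        5.25904913e-02, -3.07126118e-05]), 'tool_pos': array([0.16735422, 0.497229  , 0.22611746]), 'tool_rot': array([-3.14025105e+00, -1.63825752e-04,  2.81683275e+00]), 'contact_force': array([-0.2728262 ,  0.39512567,  0.16599588]), 'torque': array([-0.00687048, -0.00369991, -0.01934867]), 'grip_force': 0.0, 'opening': 0.09167173246459942} -0.0188
```

View pics/scene0.png

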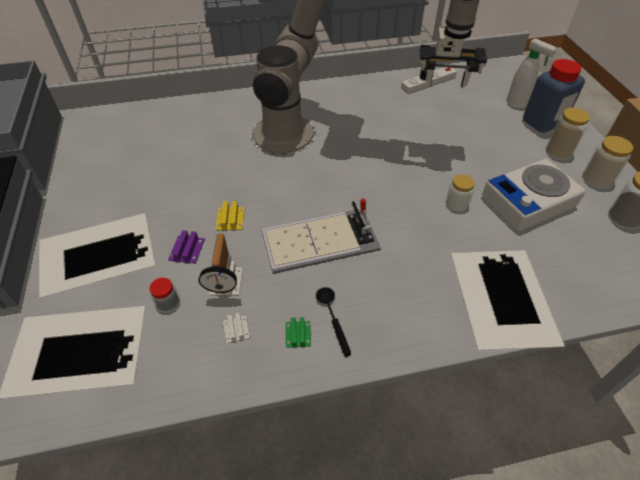

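View pics/top0.png

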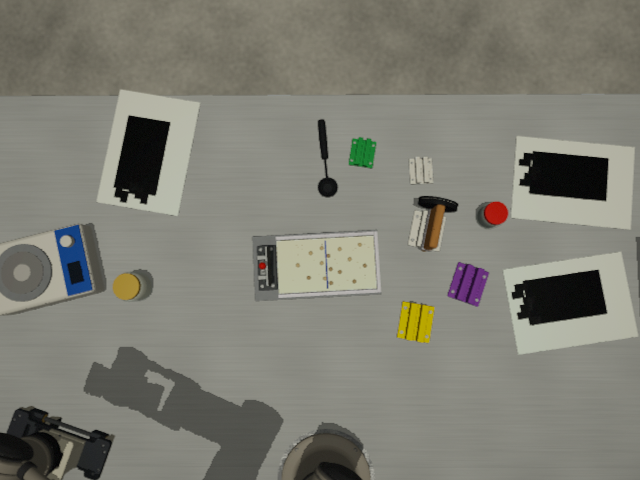

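The scene view shows the squeegee with its dial at about (218,278), the board at (315,240) and the red grip at (363,205). In the top view the board is at (318,265), the red grip at (262,266) and the squeegee handle at (434,228).

```bash
cat > m.py <<'E'
from h import *
T=np.load("pics/top0.npz");S=np.load("pics/scene0.npz")
def mask(im,lo,hi,box):
    h=cv2.cvtColor(im,cv2.COLOR_RGB2HSV); m=cv2.inRange(h,lo,hi); z=np.zeros_like(m); x0,y0,x1,y1=box; z[y0:y1,x0:x1]=m[y0:y1,x0:x1]; return z
def stat(name,cam,D,m):
    v,u=np.nonzero(m); P=cloud(cam,D["d"])[m>0]; P=P[D["d"][m>0]>0]
    print(name,len(u),u.mean().round(1),v.mean().round(1),"med",np.median(P,0).round(4),"p5",np.percentile(P,5,0).round(3),"p95",np.percentile(P,95,0).round(3)); return P
# panel
m=mask(T["im"],(15,15,150),(40,120,255),(265,225,390,305)); P=stat("panel",'top',T,m)
c=cv2.minAreaRect(cv2.findNonZero(m)); b=cv2.boxPoints(c); print(np.array([plane('top',*q,.017) for q in b]).round(4), plane('top',*c[0],.017))
m=mask(T["im"],(105,60,40),(130,255,255),(310,230,345,300)); stat("line",'top',T,m)
v,u=np.nonzero(m); q=np.array([plane('top',a,b,.017) for a,b in zip(u,v)]); vx,vy,x,y=cv2.fitLine(q[:,:2].astype(np.float32),cv2.DIST_L2,0,.01,.01).ravel(); print("line ctr",q.mean(0),q.min(0),q.max(0),"ang",np.degrees(np.arctan2(vy,vx)))
# board bed: cloud near 
for cam,D,box in(('top',T,(245,240,285,290)),('scene',S,(350,190,380,240))):
    h=mask(D["im"],(0,120,80),(8,255,255),box)|mask(D["im"],(172,120,80),(180,255,255),box); stat("red "+cam,cam,D,h)
for cam,D,box in(('top',T,(420,200,450,255)),('scene',S,(205,230,235,270))):
    h=mask(D["im"],(5,80,60),(20,255,255),box); P=stat("wood "+cam,cam,D,h)
    if cam=='top':
        v,u=np.nonzero(h); Q=cloud(cam,D["d"]); Q=Q[h>0]; Q=Q[Q[:,2]>.128]; print(len(Q)); r=cv2.minAreaRect(Q[:,:2].astype(np.float32)); print("handle top rect",r,Q.mean(0), np.median(Q[:,2]))
        vx,vy,x,y=cv2.fitLine(Q[:,:2].astype(np.float32),cv2.DIST_L2,0,.01,.01).ravel(); print("ang",np.degrees(np.arctan2(vy,vx)))
h=mask(S["im"],(0,0,120),(180,60,255),(200,262,236,294)); P=stat("dial",'scene',S,h)
# plane fit
c=P.mean(0); n=np.linalg.svd(P-np.median(P,0))[2][2]; print("n",n)
im=S["im"][225:305,175:265,::-1]; a=cv2.resize(im,None,fx=6,fy=6,interpolation=cv2.INTER_CUBIC); 
t=cv2.resize(T["im"][185:310,245:465,::-1],None,fx=3.5,fy=3.5,interpolation=cv2.INTER_CUBIC); cv2.imwrite("pics/t1.png",t); cv2.imwrite("pics/d1.png",a)
E
python3 m.py
```

```text
panel 5005 326.0 264.2 med [0.5144 0.0009 0.0165] p5 [ 0.456 -0.11   0.012] p95 [0.573 0.107 0.021]
[[ 0.5728  0.1512  0.017 ]
 [ 0.5876 -0.1285  0.017 ]
 [ 0.4561 -0.1342  0.017 ]
 [ 0.4413  0.1429  0.017 ]] [0.51416173 0.00777743 0.017     ]
line 27 326.0 266.3 med [ 0.5071 -0.0015  0.017 ] p5 [ 0.461 -0.004  0.011] p95 [0.558 0.001 0.02 ]
line ctr [ 0.50877066 -0.00153504  0.017     ] [ 0.45818223 -0.00395099  0.017     ] [0.56120349 0.00088453 0.017     ] ang 3.0374565
red top 42 261.8 265.3 med [0.5068 0.1429 0.1316] p5 [0.5   0.136 0.024] p95 [0.514 0.162 0.136]
red scene 56 362.8 204.5 med [0.5103 0.1426 0.1195] p5 [0.506 0.138 0.097] p95 [0.515 0.151 0.135]
wood top 444 435.3 227.0 med [ 0.5922 -0.2487  0.1352] p5 [ 0.549 -0.263  0.075] p95 [ 0.639 -0.235  0.14 ]
369
handle top rect ((0.5208510160446167, -0.1511189490556717), (0.0740608423948288, 0.3298051059246063), 36.83148193359375) [ 0.59320778 -0.2467462   0.15270465] 0.135865023785797
ang -41.951317
wood scene 351 219.2 250.6 med [ 0.5949 -0.2479  0.135 ] p5 [ 0.556 -0.263  0.077] p95 [ 0.64  -0.235  0.139]
dial 190 214.1 275.7 med [ 0.5769 -0.2979  0.0021] p5 [ 0.523 -0.318 -0.002] p95 [ 0.639 -0.225  0.033]
n [ 0.01327687  0.25955782 -0.9656363 ]
```

View pics/t1.png

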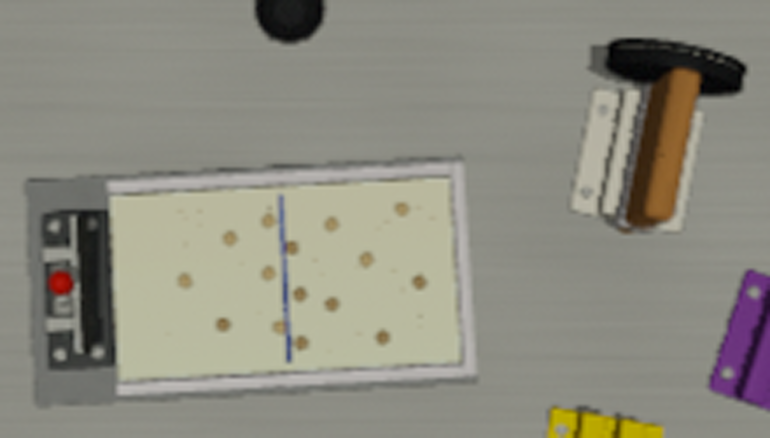

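View pics/d1.png

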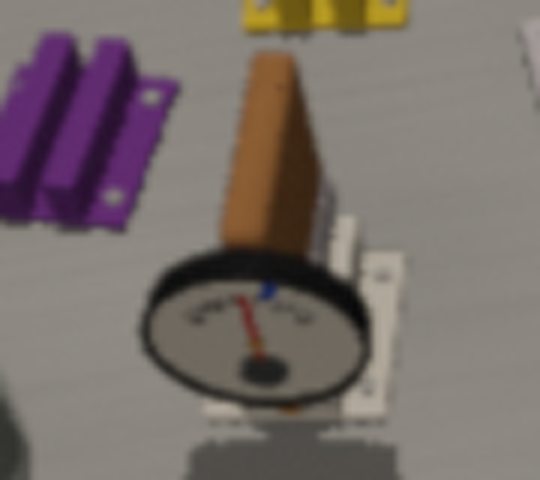

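The top crop shows the blue line running from crop (281,195) to (289,362), and the lever nearly upright with its red end at (60,283). The dial crop shows the hub at (263,370), the pointer tip at (240,297) and the blue mark at (268,290), to the right of the pointer.

```bash
cat > m2.py <<'E'
from h import *
from m import mask
T=np.load("pics/top0.npz");S=np.load("pics/scene0.npz")
for cam,D,box in(('top',T,(420,200,450,255)),('scene',S,(205,230,235,270))):
    m=mask(D["im"],(5,80,60),(20,255,255),box)>0
    Q=cloud(cam,D["d"]); m&=(Q[...,2]>.132)&(Q[...,2]<.143); Q=Q[m]; 
    v,u=np.nonzero(m); q=np.array([plane(cam,a,b,.137) for a,b in zip(u,v)])[:,:2].astype(np.float32)
    print(cam,len(q),cv2.minAreaRect(q),np.median(Q[:,2]))
    vx,vy,x,y=cv2.fitLine(q,cv2.DIST_L2,0,.01,.01).ravel(); print("ang",np.degrees(np.arctan2(vy,vx)),x,y)
# bed outline from scene & line angle in both
pts=lambda L:np.array([plane('top',245+a/3.5,185+b/3.5,z) for a,b,z in L])
L=pts([(281,195,.017),(289,362,.017)]); d=L[0]-L[1]; print("line",L.mean(0),np.hypot(*d[:2]),np.degrees(np.arctan2(d[1],d[0])))
B=pts([(107,185,.016),(463,158,.016),(476,377,.016),(118,394,.016)]); print("bed",B.round(4).tolist())
E
sed -i 's/^# panel/if __name__!="__main__": raise SystemExit/' m.py; sed -n 1,9p m.py >mm.py; sed -i '/raise/d' mm.py; sed -i 's/from m import/from mm import/' m2.py; python3 m2.py
```

```text
panel 5005 326.0 264.2 med [0.5144 0.0009 0.0165] p5 [ 0.456 -0.11   0.012] p95 [0.573 0.107 0.021]
top 326 ((0.5947101712226868, -0.250564306974411), (0.019355379045009613, 0.09933687001466751), 77.73454284667969) 0.1362135955447169
ang -12.451236 0.59511894 -0.25056896
scene 230 ((0.5990739464759827, -0.2512059509754181), (0.018875915557146072, 0.09764223545789719), 78.13648223876953) 0.13619689888525222
ang -11.953535 0.59944344 -0.25158328
line [ 0.51325079 -0.00258466  0.017     ] 0.11722178847699541 2.677006317003671
bed [[0.5791, 0.1229, 0.016], [0.598, -0.1282, 0.016], [0.4443, -0.1358, 0.016], [0.4324, 0.1141, 0.016]]
```

{"op": "send_rows", "data": {
  "targets": [
    {"translation": [-4.1, -1.8, 0], "spin": -4, "jaw": 0},
    {"translation": [-8.2, -3.5, 0], "spin": -8, "jaw": 0},
    {"translation": [-12.4, -5.3, 0], "spin": -12, "jaw": 0},
    {"translation": [-16.6, -7.1, 0], "spin": -16, "jaw": 0},
    {"translation": [-20.7, -8.9, 0], "spin": -21.4, "jaw": 0}
  ]
}}

```text
time: 0.6
tool_pos: [0.3362, 0.3457, 0.2265]
tool_rot: [-3.141, -0.0, -3.089]
contact_force: [1.4, 0.7, 0.6]
opening: 0.0563
grip_force: 0.0
```

{"op": "send_rows", "data": {
  "targets": [
    {"translation": [-3.2, -3.2, 0], "spin": 0, "jaw": 0},
    {"translation": [-6.4, -6.4, 0], "spin": 0, "jaw": 0},
    {"translation": [-9.6, -9.6, 2], "spin": 0, "jaw": 0},
    {"translation": [-12.8, -12.8, 6], "spin": 0, "jaw": 0},
    {"translation": [-15.9, -15.6, 10.1], "spin": 0, "jaw": 0}
  ]
}}

```text
time: 1.1
tool_pos: [0.4926, 0.2063, 0.1381]
tool_rot: [3.141, 0.001, -3.094]
contact_force: [1.1, 0.6, -0.4]
opening: 0.0165
grip_force: 0.0
```

```bash
python3 - <<'E'
from h import *
print(monitor.observe()["tool_pos"])
im,d=read_camera("scene"); cv2.imwrite("pics/s2.png",cv2.resize(im[120:300,250:490,::-1],None,fx=3,fy=3))
c=cloud('scene',d); 
import numpy as np
for th in np.arange(1.495,-.1,-.25):
    print(round(th,2),"s",92*np.cos(th)-8*np.sin(th)-19,"z",36+92*np.sin(th)+8*np.cos(th))
E
```

```text
[0.49263894 0.20627229 0.13814324]
1.5 s -20.01044367947332 z 128.34164284639198
1.25 s 2.866656611783757 z 125.72095256194248
1.0 s 24.384194104350286 z 117.52184800356318
0.75 s 43.204312535437666 z 104.2541097809765
0.5 s 58.15686809476317 z 86.74266159561712
0.25 s 68.31218329917388 z 66.07628048032971
-0.0 s 73.03884983572937 z 43.539901916872616
```

View pics/s2.png

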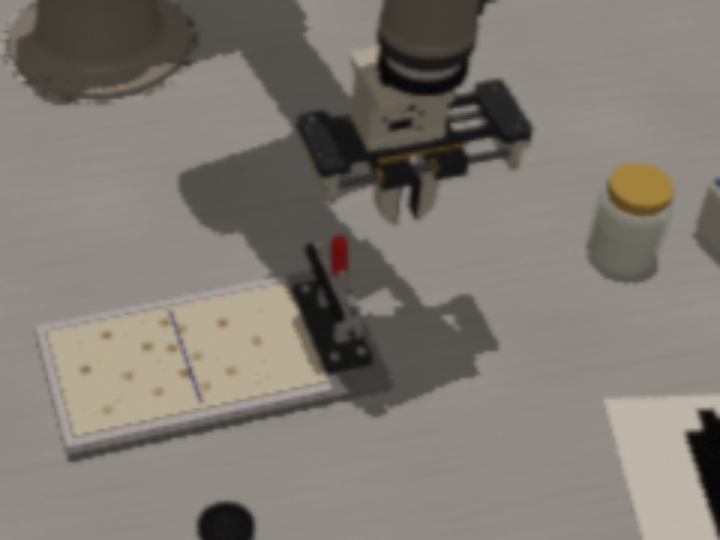

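The closing gripper is at crop (405,200), to the +y side of the lever's red grip at (340,255), with the path between them clear.

{"op": "send_rows", "data": {
  "targets": [
    {"translation": [0, 0, 0.8], "spin": 0, "jaw": 0},
    {"translation": [0, -1.0, 0.8], "spin": 0, "jaw": 0},
    {"translation": [0, -2.0, 0.8], "spin": 0, "jaw": 0},
    {"translation": [0, -3.0, 0.8], "spin": 0, "jaw": 0},
    {"translation": [0, -4.0, 0.8], "spin": 0, "jaw": 0}
  ]
}}

```text
time: 1.65
tool_pos: [0.4933, 0.1675, 0.132]
tool_rot: [3.141, 0.002, -3.092]
contact_force: [-0.1, -0.4, -0.1]
opening: 0.0006
grip_force: 0.0
```

{"op": "send_rows", "data": {
  "targets": [
    {"translation": [-0.5, 1.2, 0.5], "spin": 0, "jaw": 0},
    {"translation": [-1.1, 1.2, 1.8], "spin": 0, "jaw": 0},
    {"translation": [-1.1, 0.5, 1.8], "spin": 0, "jaw": 0},
    {"translation": [-1.1, -0.8, 1.8], "spin": 0, "jaw": 0},
    {"translation": [-1.1, -2.0, 1.8], "spin": 0, "jaw": 0}
  ]
}}

```text
time: 2.15
tool_pos: [0.5049, 0.1476, 0.1126]
tool_rot: [3.141, -0.001, -3.092]
contact_force: [-0.1, 0.8, -1.3]
opening: 0.0002
grip_force: 0.8
```

{"op": "send_rows", "data": {
  "targets": [
    {"translation": [0, -1.1, 0], "spin": 0, "jaw": 0},
    {"translation": [0, -2.2, 0.0], "spin": 0, "jaw": 0},
    {"translation": [0, -3.2, 0.4], "spin": 0, "jaw": 0},
    {"translation": [0, -4.2, 1.0], "spin": 0, "jaw": 0},
    {"translation": [0, -4.9, 1.7], "spin": 0, "jaw": 0}
  ]
}}

```text
time: 2.65
tool_pos: [0.5078, 0.0983, 0.0956]
tool_rot: [-3.141, 0.001, -3.093]
contact_force: [1.1, 0.3, 2.4]
opening: 0.0003
grip_force: 0.9
```

{"op": "send_rows", "data": {
  "targets": [
    {"translation": [0, -0.6, 0.9], "spin": 0, "jaw": 0},
    {"translation": [0, -1.2, 2.0], "spin": 0, "jaw": 0},
    {"translation": [0, -1.6, 3.0], "spin": 0, "jaw": 0},
    {"translation": [0, -1.9, 4.0], "spin": 0, "jaw": 0},
    {"translation": [0, -2.1, 4.8], "spin": 0, "jaw": 0}
  ]
}}

```text
time: 3.15
tool_pos: [0.5084, 0.0783, 0.0467]
tool_rot: [3.141, -0.001, -3.093]
contact_force: [0.6, 1.0, 1.5]
opening: 0.0004
grip_force: 0.8
```

{"op": "send_rows", "data": {
  "targets": [
    {"translation": [0, 0, 0.2], "spin": 0, "jaw": 0},
    {"translation": [0, 0, 0.4], "spin": 0, "jaw": 0},
    {"translation": [0, 0, 0.5], "spin": 0, "jaw": 0},
    {"translation": [0, 0, 0.5], "spin": 0, "jaw": 0},
    {"translation": [0, 0, 0.5], "spin": 0, "jaw": 0}
  ]
}}

```text
time: 3.65
tool_pos: [0.5082, 0.0785, 0.0438]
tool_rot: [-3.141, -0.0, -3.092]
contact_force: [-4.4, -1.7, 9.9]
opening: 0.0004
grip_force: 5.1
```

{"op": "send_rows", "data": {
  "targets": [
    {"translation": [0, 0, 0.2], "spin": 0, "jaw": 0},
    {"translation": [0, 0, 0.3], "spin": 0, "jaw": 0},
    {"translation": [0, 0, 0.3], "spin": 0, "jaw": 0},
    {"translation": [0, 0, -4], "spin": 0, "jaw": 0},
    {"translation": [0, 0, -8], "spin": 0, "jaw": 0}
  ]
}}

```text
time: 4.15
tool_pos: [0.5077, 0.0788, 0.1237]
tool_rot: [3.141, -0.002, -3.093]
contact_force: [0.6, -0.1, 0.3]
opening: -0.0001
grip_force: 0.0
```

{"op": "send_rows", "data": {
  "targets": [
    {"translation": [0, 0, -5], "spin": 0, "jaw": 0.3},
    {"translation": [0, 0, -8], "spin": 0, "jaw": 0.6},
    {"translation": [0, -4, -9], "spin": 0, "jaw": 0.8},
    {"translation": [0, -8, -9], "spin": 0, "jaw": 0.8},
    {"translation": [0, -12, -9], "spin": 0, "jaw": 0.8}
  ]
}}

```text
time: 4.65
tool_pos: [0.5144, -0.042, 0.2136]
tool_rot: [-3.142, 0.001, -3.091]
contact_force: [0.1, -0.4, -0.0]
opening: 0.036
grip_force: 0.0
```

```bash
python3 - <<'E'
from h import *
s=monitor.observe(); print(s["tool_pos"],s["tool_rot"])
for n in("scene","top"):
    im,d=read_camera(n); np.savez(f"pics/{n}1.npz",im=im,d=d)
    if n=="scene": cv2.imwrite("pics/s3.png",cv2.resize(im[150:310,180:400,::-1],None,fx=3.5,fy=3.5))
    else:
        h=cv2.cvtColor(im,cv2.COLOR_RGB2HSV)
c=cloud("scene",np.load("pics/scene1.npz")["d"]); im=np.load("pics/scene1.npz")["im"]
h=cv2.cvtColor(im,cv2.COLOR_RGB2HSV); m=((h[...,0]<6)|(h[...,0]>173))&(h[...,1]>120)&(h[...,2]>70); m[:190]=0;m[265:]=0;m[:,:300]=0;m[:,385:]=0
P=c[m]; print(len(P),np.median(P,0),P.min(0),P.max(0))
# target delta in tool axes
M=R.from_euler('xyz',s["tool_rot"]).as_matrix(); print("delta cm",100*M.T@(np.array([.607,-.253,.225])-s["tool_pos"]))
E
```

```text
[ 0.51440304 -0.04197468  0.21362135] [-3.14158044e+00  1.40610533e-03 -3.09116946e+00]
71 [0.51240954 0.0753941  0.0412951 ] [0.50550693 0.05211437 0.02883258] [0.51765035 0.10035689 0.04943568]
delta cm [ -8.18591307 -21.54243048  -1.12609283]
```

View pics/s3.png

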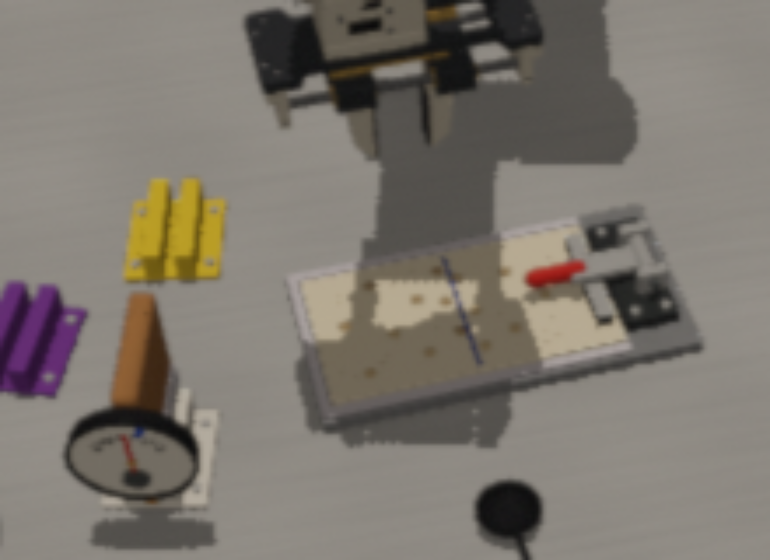

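The lever lies flat, with its red grip at crop (555,275) above the panel. The squeegee is undisturbed at (140,380).

{"op": "send_rows", "data": {
  "targets": [
    {"translation": [-1.7, -4.3, -1], "spin": 3, "jaw": 0.6},
    {"translation": [-3.4, -8.6, -1.1], "spin": 6, "jaw": 0.6},
    {"translation": [-5.1, -13, -1.1], "spin": 9, "jaw": 0.6},
    {"translation": [-6.8, -17.3, -1.1], "spin": 12, "jaw": 0.6},
    {"translation": [-8.2, -21.5, -1.1], "spin": 15, "jaw": 0.6}
  ]
}}

```text
time: 5.25
tool_pos: [0.6077, -0.2525, 0.2236]
tool_rot: [3.141, -0.0, 2.927]
contact_force: [0.1, 0.3, 0.3]
opening: 0.055
grip_force: 0.0
```

{"op": "send_rows", "data": {
  "targets": [
    {"translation": [0, 0, 0], "spin": 0, "jaw": 0.6},
    {"translation": [0, 0, 0], "spin": 0, "jaw": 0.6},
    {"translation": [0, 0, 2], "spin": 0, "jaw": 0.6},
    {"translation": [0, 0, 4], "spin": 0, "jaw": 0.6},
    {"translation": [0, 0, 6], "spin": 0, "jaw": 0.6}
  ]
}}

```text
time: 5.75
tool_pos: [0.6068, -0.2495, 0.1638]
tool_rot: [3.141, 0.0, 2.931]
contact_force: [-0.3, 0.3, 0.3]
opening: 0.0552
grip_force: 0.0
```

```bash
cat > dial.py <<'E'
from h import *
# read dial angles: C dial centre, psi yaw, phi lean about squeegee x ; uses image
def angles(im,C,psi,lean=0.,show=None):
    ex=np.array([np.cos(psi),np.sin(psi),0]); ey=np.array([-np.sin(psi),np.cos(psi),0]); ez=np.array([0,0,1.])
    u0,v0=proj('scene',C); h=cv2.cvtColor(im,cv2.COLOR_RGB2HSV); out={}
    v,u=np.mgrid[int(v0)-28:int(v0)+28,int(u0)-28:int(u0)+28]
    o,_=ray('scene',0,0); K,_,M=cal('scene'); d=np.stack([(u-K[0,2])/K[0,0],-(v-K[1,2])/K[1,1],-np.ones_like(u)],-1)@M.T
    t=((C-o)@ex)/(d@ex); p=o+d*t[...,None]-C; a=p@ey; b=p@ez; r=np.hypot(a,b)
    H=h[v,u]; hue,s,val=H[...,0].astype(int),H[...,1],H[...,2]
    red=((hue<12)|(hue>168))&(s>80)&(r<.045)&(r>.012)&(b>-.01); blue=(hue>100)&(hue<135)&(s>90)&(r<.05)&(r>.025)
    for n,m in(("red",red),("blue",blue)):
        w=(s.astype(float)*m); 
        if m.any(): A=(a*w).sum()/w.sum();B=(b*w).sum()/w.sum(); out[n]=(m.sum(),round(np.arctan2(A,B),3),round(np.hypot(A,B),4))
    # face centre: bright low-sat
    f=(s<60)&(val>95)&(r<.05); out["face"]=(f.sum(),round(np.median(a[f]),4),round(np.median(b[f]),4))
    return out
E
python3 - <<'E'
from dial import *
s=monitor.observe(); print(s["tool_pos"],s["tool_rot"])
im=np.load("pics/scene1.npz")["im"]; psi=np.radians(-12.2)
C=np.array([.597+.064*np.cos(psi),-.251+.064*np.sin(psi),.085]); print(proj('scene',C)); print(angles(im,C,psi))
M=R.from_euler('xyz',s["tool_rot"]).as_matrix(); print("delta cm",100*M.T@(np.array([.607,-.253,.100])-s["tool_pos"]), np.degrees(s["tool_rot"][2])-167.8)
E
```

```text
[ 0.60675254 -0.24949891  0.1638104 ] [3.14088931e+00 2.58209416e-04 2.93105295e+00]
[217.38285485 282.12205154]
{'red': (np.int64(13), np.float64(-0.028), np.float64(0.0236)), 'blue': (np.int64(5), np.float64(0.284), np.float64(0.0402)), 'face': (np.int64(439), np.float64(-0.0039), np.float64(0.0006))}
delta cm [-0.09572076 -0.34169466  6.38082581] 0.1369635614361755
```

{"op": "send_rows", "data": {
  "targets": [
    {"translation": [-0.1, -0.3, 1.5], "spin": 0, "jaw": 0.6},
    {"translation": [-0.1, -0.3, 3], "spin": 0, "jaw": 0.6},
    {"translation": [-0.1, -0.3, 4.5], "spin": 0, "jaw": 0.6},
    {"translation": [-0.1, -0.3, 6], "spin": 0, "jaw": 0.6},
    {"translation": [-0.1, -0.3, 6.4], "spin": 0, "jaw": 0.6}
  ]
}}

```text
time: 6.25
tool_pos: [0.6064, -0.2536, 0.0984]
tool_rot: [3.14, -0.003, 2.93]
contact_force: [0.4, 0.1, 0.5]
opening: 0.0551
grip_force: 0.0
```

{"op": "send_rows", "data": {
  "targets": [
    {"translation": [0, 0, 0], "spin": 0, "jaw": 0.4},
    {"translation": [0, 0, 0], "spin": 0, "jaw": 0.2},
    {"translation": [0, 0, 0], "spin": 0, "jaw": 0},
    {"translation": [0, 0, 0], "spin": 0, "jaw": 0},
    {"translation": [0, 0, 0], "spin": 0, "jaw": 0}
  ],
  "force": 20
}}

```text
time: 6.75
tool_pos: [0.6073, -0.2553, 0.1004]
tool_rot: [3.142, 0.001, 2.928]
contact_force: [2.1, 4.3, -0.8]
opening: 0.0198
grip_force: 20.9
```

{"op": "send_rows", "data": {
  "targets": [
    {"translation": [0, 0, -1], "spin": 0, "jaw": 0},
    {"translation": [0, 0, -2.5], "spin": 0, "jaw": 0},
    {"translation": [0, 0, -4.5], "spin": 0, "jaw": 0},
    {"translation": [0, 0, -6.5], "spin": 0, "jaw": 0},
    {"translation": [0, 0, -8], "spin": 0, "jaw": 0}
  ]
}}

```text
time: 7.25
tool_pos: [0.6073, -0.2555, 0.1817]
tool_rot: [-3.141, 0.001, 2.928]
contact_force: [0.2, -0.4, -2.5]
opening: 0.0201
grip_force: 20.0
```

{"op": "send_rows", "data": {
  "targets": [
    {"translation": [0, 0, 0], "spin": 0, "jaw": 0},
    {"translation": [0, 0, 0], "spin": 0, "jaw": 0},
    {"translation": [0, 0, 0], "spin": 0, "jaw": 0},
    {"translation": [0, 0, 0], "spin": 0, "jaw": 0},
    {"translation": [0, 0, 0], "spin": 0, "jaw": 0}
  ]
}}

```text
time: 7.75
tool_pos: [0.6069, -0.2551, 0.179]
tool_rot: [3.141, -0.001, 2.928]
contact_force: [-0.4, 0.3, -1.9]
opening: 0.0197
grip_force: 20.0
```

```bash
python3 - <<'E'
from dial import *
s=monitor.observe(); p=s["tool_pos"]; print(p,s["tool_rot"],s["contact_force"],s["opening"],s["grip_force"])
im,d=read_camera("scene"); np.savez("pics/scene2.npz",im=im,d=d)
psi=s["tool_rot"][2]-np.pi; ex=np.array([np.cos(psi),np.sin(psi),0])
C=p+ex*.054+[0,0,78e-3-93e-3]; print(proj('scene',C)); print(angles(im,C,psi))
u,v=proj('scene',C).astype(int)
cv2.imwrite("pics/d3.png",cv2.resize(im[v-60:v+40,u-50:u+50,::-1],None,fx=6,fy=6,interpolation=cv2.INTER_CUBIC))
im,d=read_camera("top"); np.savez("pics/top2.npz",im=im,d=d)
# target: mid of edge over line centre, yaw 2.8deg
b=np.radians(2.8); tgt=np.array([.513+.010*np.cos(b),-.0026+.010*np.sin(b),p[2]])
M=R.from_euler('xyz',s["tool_rot"]).as_matrix(); print("delta cm",100*M.T@(tgt-p), "yaw now",np.degrees(psi)%360)
E
```

```text
[ 0.60685034 -0.25509529  0.17899234] [ 3.14104625e+00 -1.37090481e-03  2.92847704e+00] [-0.40981853  0.27935847 -1.90889528] 0.019690272469834038 19.994512796401978
[210.78460078 262.66683402]
{'red': (np.int64(15), np.float64(0.02), np.float64(0.0248)), 'blue': (np.int64(6), np.float64(0.289), np.float64(0.0411)), 'face': (np.int64(545), np.float64(-0.0014), np.float64(0.0025))}
delta cm [13.54725153 22.95229429  0.03111325] yaw now 347.7893746373264
```

View pics/d3.png

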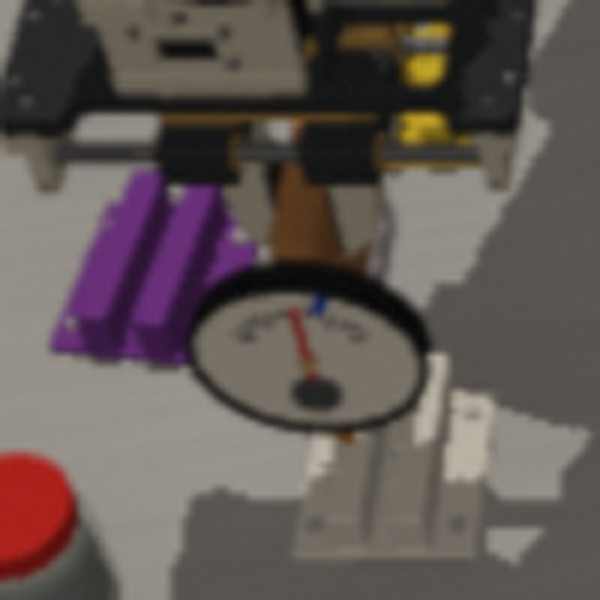

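The squeegee hangs upright in the fingers. The pointer tip is at crop (293,312) and the blue mark at (320,305), so the mark is about 0.28 rad. The rest is below it at (400,480).

{"op": "send_rows", "data": {
  "targets": [
    {"translation": [1.3, 2.2, 0], "spin": -1.5, "jaw": 0},
    {"translation": [2.7, 4.6, 0], "spin": -3, "jaw": 0},
    {"translation": [4.1, 6.9, 0], "spin": -4.5, "jaw": 0},
    {"translation": [5.5, 9.3, 0], "spin": -6, "jaw": 0},
    {"translation": [6.9, 11.7, 0], "spin": -7.5, "jaw": 0}
  ]
}}

```text
time: 8.35
tool_pos: [0.564, -0.1253, 0.1798]
tool_rot: [3.141, 0.0, 3.06]
contact_force: [0.3, -0.4, -2.2]
opening: 0.0201
grip_force: 20.0
```

```bash
python3 - <<'E'
from h import *
s=monitor.observe(); p=s["tool_pos"]; print(p,s["tool_rot"])
b=np.radians(2.8); tgt=np.array([.513+.010*np.cos(b),-.0026+.010*np.sin(b),.135])
M=R.from_euler('xyz',s["tool_rot"]).as_matrix(); print("delta cm",100*M.T@(tgt-p), "spin",np.degrees(s["tool_rot"][2])%360-182.8)
E
```

```text
[ 0.56397954 -0.12534783  0.179825  ] [3.14146574e+00 9.93402853e-05 3.06027025e+00]
delta cm [ 5.08712883 11.94935116  4.48351103] spin -7.459430686495267
```

{"op": "send_rows", "data": {
  "targets": [
    {"translation": [1.1, 2.6, 0], "spin": -1.6, "jaw": 0},
    {"translation": [2.2, 5.2, 0.5], "spin": -3.2, "jaw": 0},
    {"translation": [3.3, 7.8, 1.5], "spin": -4.8, "jaw": 0},
    {"translation": [4.3, 10.2, 2.5], "spin": -6.4, "jaw": 0},
    {"translation": [5.1, 11.9, 3.5], "spin": -7.5, "jaw": 0}
  ]
}}

```text
time: 8.85
tool_pos: [0.5228, -0.002, 0.1447]
tool_rot: [3.141, 0.0, -3.091]
contact_force: [-0.7, -0.0, -1.6]
opening: 0.0197
grip_force: 20.0
```

{"op": "send_rows", "data": {
  "targets": [
    {"translation": [0, 0, 0], "spin": 0, "jaw": 0},
    {"translation": [0, 0, 0.5], "spin": 0, "jaw": 0},
    {"translation": [0, 0, 1], "spin": 0, "jaw": 0},
    {"translation": [0, 0, 1.3], "spin": 0, "jaw": 0},
    {"translation": [0, 0, 1.3], "spin": 0, "jaw": 0}
  ]
}}

```text
time: 9.35
tool_pos: [0.5233, -0.0042, 0.1314]
tool_rot: [3.141, -0.001, -3.094]
contact_force: [-0.5, 0.4, -2.5]
opening: 0.02
grip_force: 20.0
```

```bash
cat > look.py <<'E'
from dial import *
import sys
k=sys.argv[1]; s=monitor.observe(); p=s["tool_pos"]; print(s["time"],p.round(4),s["tool_rot"].round(4),s["contact_force"].round(2),s["opening"].round(4),s["grip_force"])
im,d=read_camera("scene"); np.savez(f"pics/scene{k}.npz",im=im,d=d); t,td=read_camera("top"); np.savez(f"pics/top{k}.npz",im=t,d=td)
b=np.radians(2.8); o=np.array([.513,-.0026,0]); ex=np.array([np.cos(b),np.sin(b),0]); ey=np.array([-np.sin(b),np.cos(b),0])
L=float(sys.argv[2]) if len(sys.argv)>2 else 0
print("tcp in line frame mm",(1e3*(p-o)@ex).round(1),(1e3*(p-o)@ey).round(1))
org=o+[0,0,.018]; C=org+ex*.064+.078*(np.array([0,0,1])*np.cos(L)-ey*np.sin(L)); print(angles(im,C,b))
u,v=proj('scene',org+[0,0,.04]).astype(int)
A=cv2.resize(im[v-60:v+60,u-65:u+65,::-1],None,fx=5,fy=5,interpolation=cv2.INTER_CUBIC)
cv2.imwrite(f"pics/l{k}.png",A)
E
python3 look.py 3
```

```text
Traceback (most recent call last):
  File "look.py", line 3, in <module>
    k=sys.argv[1]; s=monitor.observe(); p=s["tool_pos"]; print(s["time"],p.round(4),s["tool_rot"].round(4),s["contact_force"].round(2),s["opening"].round(4),s["grip_force"])
                                                                                                                                       ^^^^^^^^^^^^^^^^^^
AttributeError: 'float' object has no attribute 'round'
```

```bash
sed -i 's/s\["opening"\].round(4)/s["opening"]/' look.py; python3 look.py 3; python3 - <<'E'
from h import *
# line pixels visible in each view, on panel plane, in line frame
b=np.radians(2.8); o=np.array([.513,-.0026,0]); ex=np.array([np.cos(b),np.sin(b),0]); ey=np.array([-np.sin(b),np.cos(b),0])
for k in(0,3):
  for n in("scene","top"):
    im=np.load(f"pics/{n}{k}.npz")["im"]; h=cv2.cvtColor(im,cv2.COLOR_RGB2HSV); m=(h[...,0]>105)&(h[...,0]<140)&(h[...,1]>60)&(h[...,2]>30)
    u,v=proj(n,o+[0,0,.017]).astype(int); z=np.zeros_like(m); z[v-30:v+30,u-30:u+30]=m[v-30:v+30,u-30:u+30]
    vv,uu=np.nonzero(z); P=np.array([plane(n,a,c,.017) for a,c in zip(uu,vv)])-o; q=np.stack([P@ex,P@ey],1); q=q[(abs(q[:,1])<.012)&(abs(q[:,0])<.065)]*1e3
    if len(q): f=np.polyfit(q[:,0],q[:,1],1); print(k,n,len(q),q.min(0).round(1),q.max(0).round(1),"y=",f[1].round(2),"slope deg",np.degrees(f[0]).round(2))
E
```

```text
9.35 [ 0.5233 -0.0042  0.1314] [ 3.1414e+00 -7.0000e-04 -3.0940e+00] [-0.53  0.36 -2.47] 0.020001995308494475 19.999292492866516
tcp in line frame mm 10.3 -2.1
{'red': (np.int64(16), np.float64(0.429), np.float64(0.0271)), 'face': (np.int64(412), np.float64(0.0019), np.float64(0.012))}Traceback (most recent call last):
  File "<stdin>", line 8, in <module>
ValueError: operands could not be broadcast together with shapes (0,) (3,)
```

View pics/l3.png

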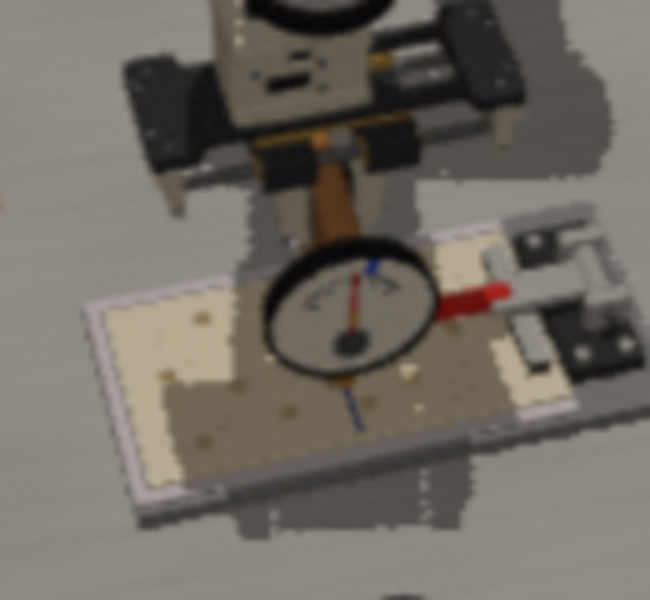

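The crop shows the dial ahead of the gripper and the amber blade end at (342,382). The near end of the blue line runs from (347,390) to (360,430), so the blade is above the line.

```bash
cat > edge.py <<'E'
from h import *
import sys
b=np.radians(2.8); o=np.array([.513,-.0026,0]); ex=np.array([np.cos(b),np.sin(b),0]); ey=np.array([-np.sin(b),np.cos(b),0])
def run(k):
  for n in("scene","top"):
    im=np.load(f"pics/{n}{k}.npz")["im"]; h=cv2.cvtColor(im,cv2.COLOR_RGB2HSV).astype(int); v,u=np.mgrid[:480,:640]
    K,c,M=cal(n); d=np.stack([(u-K[0,2])/K[0,0],-(v-K[1,2])/K[1,1],-np.ones_like(u)],-1)@M.T
    P=c+d*((.017-c[2])/d[...,2])[...,None]-o; x=P@ex*1e3;y=P@ey*1e3
    I=im.astype(int); m=(I[...,2]-I[...,0]>12)&(abs(y)<9)&(abs(x)<62)
    if m.sum()>2: print(k,n,"line n",m.sum(),"x",x[m].min().round(1),x[m].max().round(1),"y mean",y[m].mean().round(2),"x mean",x[m].mean().round(1),"slope",np.degrees(np.polyfit(x[m],y[m],1)[0]).round(2))
    if n=="scene":
        t=((o-c)@ex+.05)/(d@ex); Q=c+d*t[...,None]-o; Y=Q@ey*1e3; Z=Q[...,2]*1e3
        a=(h[...,0]>5)&(h[...,0]<25)&(h[...,1]>130)&(abs(Y)<25)&(Z>5)&(Z<48)&(x>30)
        if a.any(): print("  amber",a.sum(),"y",Y[a].mean().round(1),"z",Z[a].min().round(1),Z[a].max().round(1), [(int(p),int(q)) for p,q in zip(u[a],v[a])][:12])
for k in sys.argv[1:]: run(k)
E
python3 edge.py 0 1 3
```

```text
0 scene line n 4 x 7.6 41.4 y mean 1.28 x mean 24.5 slope -0.09
0 top line n 48 x -54.8 58.2 y mean 1.21 x mean 3.2 slope 0.1
1 top line n 10 x -54.8 -32.9 y mean 0.8 x mean -43.9 slope -2.87
```

```bash
sed -i 's/\[.513,-.0026,0\]/[.5146,-.0013,0]/; s/radians(2.8)/radians(2.9)/' look.py edge.py; python3 - <<'E'
from h import *
b=np.radians(2.8); o=np.array([.513,-.0026,0])
u,v=proj('scene',o+[0,0,.058]).astype(int); cu=u-65+342/5; cv=v-60+382/5; print(cu,cv)
im=np.load("pics/scene3.npz")["im"]; cu,cv=int(cu),int(cv)
for y in range(cv-4,cv+12): print(y,[tuple(int(c) for c in im[y,x]) for x in range(cu-3,cu+6)])
E
```

```text
313.4 244.4
240 [(113, 107, 97), (113, 107, 97), (109, 103, 94), (105, 99, 89), (103, 98, 88), (102, 97, 87), (106, 100, 90), (107, 101, 91), (90, 85, 77)]
241 [(108, 102, 93), (107, 102, 92), (98, 93, 84), (91, 86, 78), (83, 78, 71), (77, 72, 65), (67, 63, 57), (62, 58, 52), (50, 46, 42)]
242 [(60, 57, 51), (60, 56, 50), (54, 51, 45), (50, 45, 40), (43, 40, 36), (41, 37, 32), (44, 40, 34), (57, 52, 44), (66, 61, 51)]
243 [(41, 35, 29), (39, 33, 24), (44, 32, 19), (51, 34, 17), (54, 36, 17), (68, 50, 31), (89, 78, 62), (101, 92, 77), (103, 94, 79)]
244 [(80, 67, 50), (75, 60, 39), (76, 56, 33), (82, 54, 24), (85, 55, 23), (92, 67, 40), (104, 91, 72), (110, 100, 84), (111, 102, 86)]
245 [(100, 89, 70), (93, 79, 59), (92, 77, 58), (85, 67, 50), (80, 61, 46), (97, 83, 67), (109, 99, 82), (111, 102, 85), (112, 102, 86)]
246 [(109, 99, 83), (107, 97, 80), (106, 96, 80), (87, 80, 74), (64, 56, 67), (93, 84, 78), (109, 100, 84), (111, 101, 85), (110, 101, 84)]
247 [(112, 102, 86), (111, 102, 85), (111, 101, 85), (103, 95, 83), (73, 69, 75), (79, 74, 76), (102, 94, 82), (104, 94, 77), (100, 
[... 450 characters left out ...]
, (111, 102, 85), (111, 102, 86), (111, 102, 86), (108, 99, 85), (84, 80, 79), (70, 68, 76), (97, 90, 81), (109, 100, 84)]
252 [(112, 103, 86), (111, 102, 86), (112, 102, 86), (112, 103, 86), (110, 101, 85), (94, 88, 81), (66, 64, 74), (91, 84, 79), (109, 100, 85)]
253 [(112, 102, 86), (111, 102, 85), (112, 102, 86), (111, 102, 86), (111, 102, 86), (105, 97, 84), (75, 70, 74), (74, 71, 76), (101, 93, 83)]
254 [(111, 102, 85), (111, 102, 86), (111, 103, 86), (111, 102, 86), (112, 102, 86), (109, 100, 84), (95, 88, 81), (97, 90, 82), (108, 99, 85)]
255 [(111, 102, 86), (112, 103, 86), (111, 102, 86), (112, 102, 86), (112, 103, 86), (111, 102, 86), (107, 98, 84), (110, 102, 87), (113, 104, 88)]
```

```bash
python3 - <<'E'
from h import *
b=np.radians(2.9); o=np.array([.5146,-.0013,0]); ex=np.array([np.cos(b),np.sin(b),0]); ey=np.array([-np.sin(b),np.cos(b),0])
s=monitor.observe(); p=s["tool_pos"]; print("tcp",(p-o)@ex,(p-o)@ey,np.degrees(s["tool_rot"][2])%360-180)
for u,v in((313.2,244),(313.3,245)):
    c,d=ray('scene',u,v); t=((p-c)@ex+.04)/(d@ex); q=c+d*t; print("edge end y",(q-o)@ey,"z",q[2])
for u,v in((314,246),(314.8,249),(316.4,253)):
    q=plane('scene',u,v,.017)-o; print("line x,y",q@ex,q@ey)
E
```

```text
tcp 0.00876388035214234 -0.003153982666652224 2.743057579518421
edge end y -0.007053919939374166 z 0.05152942920795023
edge end y -0.006835220847748888 z 0.04720867243168991
line x,y 0.028558735695682003 5.85402955621347e-08
line x,y 0.03956217720244051 -0.0005724526841906804
line x,y 0.054439500210617754 9.159090212653834e-05
```

```bash
python3 - <<'E'
from dial import *
b=np.radians(2.9); ex=np.array([np.cos(b),np.sin(b),0])
p=np.array([.5233,-.0042,.1314]); im=np.load("pics/scene3.npz")["im"]
C=p+ex*.054-[0,0,.015]; print(angles(im,C,b)); print("rim bottom px",proj('scene',C-[0,0,.047]),"edge end px",proj('scene',C-[0,0,.078]-ex*.014),"ctr",proj('scene',C))
g=cv2.cvtColor(im,cv2.COLOR_RGB2HSV).astype(int); u,v=proj('scene',C).astype(int)
m=((g[...,1]<50)&(g[...,2]>95)).astype(np.uint8); z=np.zeros_like(m); z[v-20:v+22,u-22:u+24]=m[v-20:v+22,u-22:u+24]
n,l,st,ce=cv2.connectedComponentsWithStats(z); 
for i in range(1,n):
    if st[i,4]>50:print(st[i],ce[i])
i=l[v+0,u+6]; 
cn=max(cv2.findContours((l==i).astype(np.uint8),0,2)[0],key=cv2.contourArea); print("ellipse",cv2.fitEllipse(cv2.convexHull(cn)))
p2=np.array([.60685,-.2551,.179]);
E
```

```text
{'red': (np.int64(17), np.float64(0.783), np.float64(0.0211)), 'blue': (np.int64(7), np.float64(0.237), np.float64(0.0415)), 'face': (np.int64(399), np.float64(-0.0039), np.float64(0.0037))}
rim bottom px [315.76185354 243.28267772] edge end px [314.56531276 246.73454379] ctr [315.58672285 231.65644341]
[327 211  12   7  69] [333.11594203 213.85507246]
[300 220  31  22 373] [314.7613941  230.70241287]
ellipse ((314.87347412109375, 230.4961395263672), (19.325027465820312, 31.575435638427734), 70.3425521850586)
```

{"op": "send_rows", "data": {
  "targets": [
    {"translation": [-0.1, 0.1, 0.2], "spin": 0, "jaw": 0},
    {"translation": [-0.2, 0.3, 0.6], "spin": 0, "jaw": 0},
    {"translation": [-0.3, 0.45, 1.0], "spin": 0, "jaw": 0},
    {"translation": [-0.3, 0.45, 1.4], "spin": 0, "jaw": 0},
    {"translation": [-0.3, 0.45, 1.5], "spin": 0, "jaw": 0}
  ]
}}

```text
time: 9.95
tool_pos: [0.5258, 0.0013, 0.1161]
tool_rot: [3.141, -0.001, -3.093]
contact_force: [-0.7, 0.7, -3.0]
opening: 0.0199
grip_force: 20.0
```

```bash
python3 look.py 4; cat > px.py <<'E'
from h import *
import sys
# rows around blade end: amber centre and line centre
im=np.load(f"pics/scene{sys.argv[1]}.npz")["im"].astype(int)
b=np.radians(2.9); o=np.array([.5146,-.0013,0]); ex=np.array([np.cos(b),np.sin(b),0]); ey=np.array([-np.sin(b),np.cos(b),0])
for y in range(238,258):
    r=im[y,305:326]; ro=r[:,0]-r[:,2]; a=np.clip(ro-40,0,None)*(r[:,0]>1.7*r[:,2]); l=np.clip((r[:,2]-r[:,0])+14,0,None)*(r[:,0]>40); x=np.arange(305,326)
    A=(a*x).sum()/a.sum() if a.sum()>8 else None; L=(l*x).sum()/l.sum() if l.sum()>6 else None
    s=f"{y}"
    if A: 
        c,d=ray('scene',A,y); q=c+d*((o-c)@ex+.05)/(d@ex); s+=f" amber {A:.1f} w{a.sum()} y{1e3*(q-o)@ey:.1f} z{1e3*q[2]:.1f}"
    if L: q=plane('scene',L,y,.017)-o; s+=f" line {L:.1f} x{1e3*q@ex:.1f} y{1e3*q@ey:.1f}"
    print(s)
E
python3 px.py 3; python3 px.py 4
```

```text
9.95 [0.5258 0.0013 0.1161] [ 3.1413e+00 -1.2000e-03 -3.0926e+00] [-0.68  0.66 -2.96] 0.019906279474713875 19.999317526817322
tcp in line frame mm 11.3 2.0
{'red': (np.int64(13), np.float64(0.066), np.float64(0.0259)), 'blue': (np.int64(5), np.float64(0.262), np.float64(0.0457)), 'face': (np.int64(391), np.float64(-0.0053), np.float64(0.0054))}
238 line 317.5 x2.8 y16.8
239 line 318.2 x7.0 y18.0
240 line 320.4 x12.1 y22.8
241 line 314.3 x11.2 y5.5
242 line 310.6 x12.0 y-5.5
243
244 amber 313.8 w55 y-5.7 z52.6
245
246 line 313.9 x28.5 y-0.1
247 line 314.4 x32.3 y0.2
248 line 314.7 x36.0 y0.1
249 line 314.9 x39.6 y-0.3
250 line 315.4 x43.4 y0.1
251 line 315.7 x47.1 y-0.0
252 line 316.0 x50.8 y0.0
253 line 316.6 x54.5 y0.5
254
255
256 line 323.1 x69.4 y15.2
257 line 320.9 x71.2 y8.3
238
239 line 317.1 x6.1 y14.9
240 line 317.2 x9.7 y14.2
241 line 317.8 x13.7 y14.8
242 line 316.9 x16.6 y11.6
243 line 320.6 x22.9 y20.6
244 line 316.4 x23.3 y8.3
245 line 313.1 x24.4 y-1.5
246 line 312.3 x27.3 y-4.6
247
248 amber 316.4 w52 y1.4 z33.1
249
250 line 315.4 x43.5 y0.2
251 line 315.7 x47.1 y0.1
252 line 316.1 x50.8 y0.1
253 line 316.6 x54.5 y0.5
254
255
256 line 323.1 x69.4 y15.2
257 line 321.0 x71.3 y8.6
```

{"op": "send_rows", "data": {
  "targets": [
    {"translation": [0, -0.1, 0], "spin": 0, "jaw": 0},
    {"translation": [0, -0.25, 0.1], "spin": 0, "jaw": 0},
    {"translation": [0, -0.25, 0.2], "spin": 0, "jaw": 0},
    {"translation": [0, -0.25, 0.3], "spin": 0, "jaw": 0},
    {"translation": [0, -0.25, 0.3], "spin": 0, "jaw": 0}
  ]
}}

```text
time: 10.55
tool_pos: [0.5262, -0.0014, 0.1137]
tool_rot: [3.141, -0.0, -3.093]
contact_force: [0.1, 0.1, -2.5]
opening: 0.0196
grip_force: 20.0
```

{"op": "send_rows", "data": {
  "targets": [
    {"translation": [0, 0, 0.05], "spin": 0, "jaw": 0},
    {"translation": [0, 0, 0.1], "spin": 0, "jaw": 0},
    {"translation": [0, 0, 0.15], "spin": 0, "jaw": 0},
    {"translation": [0, 0, 0.2], "spin": 0, "jaw": 0},
    {"translation": [0, 0, 0.2], "spin": 0, "jaw": 0}
  ]
}}

```text
time: 11.05
tool_pos: [0.5262, -0.0014, 0.1118]
tool_rot: [3.141, -0.0, -3.093]
contact_force: [-0.0, -1.1, -2.4]
opening: 0.0196
grip_force: 20.0
```

{"op": "send_rows", "data": {
  "targets": [
    {"translation": [0, 0, 0.05], "spin": 0, "jaw": 0},
    {"translation": [0, 0, 0.1], "spin": 0, "jaw": 0},
    {"translation": [0, 0, 0.15], "spin": 0, "jaw": 0},
    {"translation": [0, 0, 0.15], "spin": 0, "jaw": 0},
    {"translation": [0, 0, 0.15], "spin": 0, "jaw": 0}
  ]
}}

```text
time: 11.55
tool_pos: [0.5264, -0.0014, 0.1105]
tool_rot: [3.142, 0.0, -3.093]
contact_force: [0.0, 0.7, -0.6]
opening: 0.0199
grip_force: 20.0
```

{"op": "send_rows", "data": {
  "targets": [
    {"translation": [0, 0, 0.05], "spin": 0, "jaw": 0},
    {"translation": [0, 0, 0.1], "spin": 0, "jaw": 0},
    {"translation": [0, 0, 0.15], "spin": 0, "jaw": 0},
    {"translation": [0, 0, 0.15], "spin": 0, "jaw": 0},
    {"translation": [0, 0, 0.15], "spin": 0, "jaw": 0}
  ]
}}

```text
time: 12.05
tool_pos: [0.5266, -0.0014, 0.1102]
tool_rot: [-3.141, 0.001, -3.093]
contact_force: [-2.8, -0.0, 9.0]
opening: 0.0201
grip_force: 20.0
```

{"op": "send_rows", "data": {
  "targets": [
    {"translation": [0, 0, -0.1], "spin": 0, "jaw": 0},
    {"translation": [0, 0, -0.1], "spin": 0, "jaw": 0},
    {"translation": [0, 0, -0.1], "spin": 0, "jaw": 0},
    {"translation": [0, 0, -0.1], "spin": 0, "jaw": 0},
    {"translation": [0, 0, -0.1], "spin": 0, "jaw": 0}
  ]
}}

```text
time: 12.55
tool_pos: [0.5265, -0.0014, 0.1102]
tool_rot: [-3.142, 0.001, -3.093]
contact_force: [-0.7, 0.3, 5.2]
opening: 0.0198
grip_force: 20.0
```

```bash
python3 look.py 5; python3 px.py 5|sed -n '8,20p'; python3 - <<'E'
import numpy as np
im=np.load("pics/scene5.npz")["im"]
for y in range(245,255): print(y,[tuple(int(c) for c in im[y,x]) for x in range(310,321)])
E
```

```text
12.55 [ 0.5265 -0.0014  0.1102] [-3.1416e+00  6.0000e-04 -3.0928e+00] [-0.74  0.29  5.2 ] 0.019783374249669413 20.00052809715271
tcp in line frame mm 11.9 -0.7
{'red': (np.int64(14), np.float64(0.498), np.float64(0.0242)), 'blue': (np.int64(7), np.float64(0.237), np.float64(0.0398)), 'face': (np.int64(362), np.float64(-0.0054), np.float64(0.0018))}
245 line 322.3 x31.2 y23.4
246 line 319.1 x32.3 y13.9
247 line 312.7 x31.1 y-4.5
248 line 310.6 x33.0 y-11.0
249 amber 315.6 w40 y-1.0 z29.6
250 amber 315.4 w29 y-1.6 z25.4
251 line 316.0 x47.3 y0.8
252 line 316.0 x50.8 y0.0
253 line 316.5 x54.5 y0.4
254
255
256 line 323.1 x69.4 y15.1
257 line 321.1 x71.3 y8.8
245 [(113, 107, 97), (113, 107, 97), (112, 107, 96), (108, 102, 93), (102, 96, 87), (94, 89, 80), (89, 85, 77), (96, 91, 82), (102, 97, 88), (107, 101, 92), (107, 101, 92)]
246 [(111, 105, 95), (111, 105, 95), (111, 105, 95), (110, 105, 95), (109, 104, 93), (107, 101, 92), (105, 100, 90), (105, 99, 90), (90, 85, 77), (78, 73, 66), (67, 63, 57)]
247 [(87, 83, 75), (92, 87, 78), (91, 86, 78), (83, 78, 71), (78, 74, 67), (76, 72, 65), (
[... 556 characters left out ...]
251 [(111, 101, 85), (111, 102, 85), (111, 102, 85), (110, 101, 85), (107, 96, 80), (89, 78, 72), (77, 69, 71), (98, 90, 79), (109, 100, 84), (111, 101, 85), (111, 102, 86)]
252 [(112, 102, 86), (111, 102, 85), (112, 103, 86), (111, 102, 86), (110, 101, 85), (94, 87, 81), (68, 65, 74), (91, 84, 79), (109, 100, 85), (110, 101, 85), (111, 102, 86)]
253 [(111, 102, 86), (111, 102, 86), (111, 102, 86), (111, 102, 85), (111, 101, 85), (105, 97, 84), (75, 70, 75), (74, 70, 76), (101, 93, 83), (111, 102, 86), (111, 102, 86)]
254 [(111, 102, 86), (111, 102, 86), (111, 102, 86), (111, 102, 86), (111, 102, 85), (109, 100, 85), (95, 88, 81), (97, 90, 82), (108, 100, 85), (111, 102, 86), (111, 102, 85)]
```

{"op": "send_rows", "data": {
  "targets": [
    {"translation": [0, 0, 0], "spin": 0, "jaw": 0.25},
    {"translation": [0, -0.4, 0], "spin": 0, "jaw": 0.27},
    {"translation": [0, -0.8, 0.05], "spin": 0, "jaw": 0.27},
    {"translation": [0, -1.2, 0.08], "spin": 0, "jaw": 0.27},
    {"translation": [0, -1.5, 0.1], "spin": 0, "jaw": 0.27}
  ],
  "force": 3
}}

```text
time: 13.15
tool_pos: [0.527, -0.0168, 0.1087]
tool_rot: [3.141, -0.0, -3.093]
contact_force: [0.9, 1.3, -0.6]
opening: 0.025
grip_force: 3.1
```

```bash
python3 look.py 6 0.14; python3 px.py 6|sed -n '10,18p'
```

```text
13.15 [ 0.527  -0.0168  0.1087] [ 3.1413e+00 -2.0000e-04 -3.0933e+00] [ 0.86  1.32 -0.63] 0.025015345971769975 3.0745358113199472
tcp in line frame mm 11.6 -16.1
{'red': (np.int64(10), np.float64(-0.061), np.float64(0.0223)), 'blue': (np.int64(8), np.float64(0.114), np.float64(0.0399)), 'face': (np.int64(366), np.float64(-0.0052), np.float64(0.0012))}
247 line 316.4 x33.8 y5.5
248 line 311.2 x33.5 y-9.2
249 amber 315.6 w19 y-1.0 z29.6 line 308.6 x35.1 y-17.1
250 amber 315.4 w24 y-1.6 z25.4
251
252 line 316.1 x50.8 y0.2
253 line 316.5 x54.5 y0.5
254
255
```

```bash
cat > ang.py <<'E'
from h import *
import sys
def meas(im,C,psi):
    ex=np.array([np.cos(psi),np.sin(psi),0]); ey=np.array([-np.sin(psi),np.cos(psi),0])
    u0,v0=proj('scene',C); S=8; r=26; M=cv2.getAffineTransform(np.float32([[u0-r,v0-r],[u0+r,v0-r],[u0-r,v0+r]]),np.float32([[0,0],[2*r*S,0],[0,2*r*S]]))
    big=cv2.warpAffine(im,M,(2*r*S,2*r*S),flags=cv2.INTER_CUBIC); y,x=np.mgrid[:2*r*S,:2*r*S]; u=u0-r+x/S; v=v0-r+y/S
    K,o,Rm=cal('scene'); d=np.stack([(u-K[0,2])/K[0,0],-(v-K[1,2])/K[1,1],-np.ones_like(u)],-1)@Rm.T
    p=o+d*(((C-o)@ex)/(d@ex))[...,None]-C; a=p@ey*1e3; b=p[...,2]*1e3
    I=big.astype(int); g=I.max(-1); sat=I.max(-1)-I.min(-1)
    f=((sat<32)&(g>85)&(np.hypot(a,b)<52)).astype(np.uint8); n,l,st,_=cv2.connectedComponentsWithStats(f); i=1+np.argmax(st[1:,4])
    hull=cv2.convexHull(cv2.findNonZero((l==i).astype(np.uint8)))[:,0]
    q=np.array([[a[yy,xx],b[yy,xx]] for xx,yy in hull],np.float32); (ca,cb),rad=cv2.minEnclosingCircle(q); e=cv2.fitEllipse(q)
    ca,cb=e[0]; A=a-ca;B=b-cb; rr=np.hypot(A,B)
    red=np.clip(I[...,0]-np.maximum(I[...,1],I[...,2])-25,0,None)*(rr<36)*(rr>10)*(B>0); blue=np.clip(I[...,2]-I[...,0]-20,0,None)*(rr<46)*(rr>28)
    w=lambda m:np.arctan2((m*A).sum(),(m*B).sum())
    # red line direction by weighted fit
    return dict(c=(round(ca,1),round(cb,1)),ax=np.round(e[1],1),red=w(red).round(3),blue=w(blue).round(3),n=(int(red.sum()),int(blue.sum())),rb=round(float((blue*rr).sum()/blue.sum()),1))
if __name__=="__main__":
    b=np.radians(2.9); org=np.array([.5146,-.0013,.018]); ex=np.array([np.cos(b),np.sin(b),0]); ey=np.array([-np.sin(b),np.cos(b),0])
    for k,L in zip(sys.argv[1::2],map(float,sys.argv[2::2])):
        im=np.load(f"pics/scene{k}.npz")["im"]
        if k=='2': psi=np.radians(-12.2);C=np.array([.60685,-.2551,.179])+np.array([np.cos(psi),np.sin(psi),0])*.054-[0,0,.015]
        elif k=='3': psi=b; C=np.array([.5233,-.0042,.1314])+ex*.054-[0,0,.015]
        else: psi=b; C=org+ex*.064+np.array([0,0,.004])+.074*(np.array([0,0,1])*np.cos(L)-ey*np.sin(L))
        print(k,meas(im,C,psi))
E
python3 ang.py 2 0 3 0 5 0 6 .14
```

```text
2 {'c': (0.9, 3.8), 'ax': array([80.4, 84.3]), 'red': np.float64(-0.01), 'blue': np.float64(0.292), 'n': (17032, 8785), 'rb': 35.8}
3 {'c': (-1.4, 4.1), 'ax': array([80.7, 83.5]), 'red': np.float64(0.071), 'blue': np.float64(0.302), 'n': (8249, 9332), 'rb': 36.3}
5 {'c': (-1.6, 1.0), 'ax': array([80.1, 84.7]), 'red': np.float64(0.026), 'blue': np.float64(0.296), 'n': (5235, 8483), 'rb': 37.0}
6 {'c': (-1.5, 1.3), 'ax': array([80.4, 84.1]), 'red': np.float64(-0.012), 'blue': np.float64(0.152), 'n': (8922, 8920), 'rb': 36.8}
```

{"op": "send_rows", "data": {
  "targets": [
    {"translation": [0, -0.35, 0.06], "spin": 0, "jaw": 0.285},
    {"translation": [0, -0.75, 0.13], "spin": 0, "jaw": 0.295},
    {"translation": [0, -1.1, 0.22], "spin": 0, "jaw": 0.305},
    {"translation": [0, -1.4, 0.3], "spin": 0, "jaw": 0.315},
    {"translation": [0, -1.5, 0.34], "spin": 0, "jaw": 0.315}
  ]
}}

```text
time: 13.75
tool_pos: [0.5279, -0.0318, 0.1055]
tool_rot: [-3.142, 0.0, -3.093]
contact_force: [0.0, 1.0, 2.4]
opening: 0.0302
grip_force: 3.6
```

{"op": "send_rows", "data": {
  "targets": [
    {"translation": [0, 0, 0], "spin": 0, "jaw": 0.315},
    {"translation": [0, 0, 0], "spin": 0, "jaw": 0.315},
    {"translation": [0, 0, 0], "spin": 0, "jaw": 0.315},
    {"translation": [0, 0, 0], "spin": 0, "jaw": 0.315},
    {"translation": [0, 0, 0], "spin": 0, "jaw": 0.315}
  ]
}}

```text
time: 14.25
tool_pos: [0.5279, -0.0314, 0.1056]
tool_rot: [-3.141, 0.0, -3.093]
contact_force: [1.1, 0.0, 4.2]
opening: 0.03
grip_force: 3.4
```

{"op": "send_rows", "data": {
  "targets": [
    {"translation": [0, 0, 0], "spin": 0, "jaw": 0.315},
    {"translation": [0, 0, 0], "spin": 0, "jaw": 0.315},
    {"translation": [0, 0, 0], "spin": 0, "jaw": 0.315},
    {"translation": [0, 0, 0], "spin": 0, "jaw": 0.315},
    {"translation": [0, 0, 0], "spin": 0, "jaw": 0.315}
  ]
}}

```text
time: 14.75
tool_pos: [0.5278, -0.0314, 0.1055]
tool_rot: [-3.142, 0.0, -3.093]
contact_force: [0.2, 0.0, 5.2]
opening: 0.0303
grip_force: 3.5
```

```bash
python3 look.py 7 0.28; python3 px.py 7|sed -n '10,18p'; python3 look.py 8 0.28;python3 ang.py 7 .28 8 .28
```

```text
14.75 [ 0.5278 -0.0314  0.1055] [-3.1416e+00  3.0000e-04 -3.0929e+00] [0.23 0.03 5.16] 0.03027115051115646 3.5309754498302937
tcp in line frame mm 11.7 -30.7
{'red': (np.int64(10), np.float64(-0.042), np.float64(0.0215)), 'blue': (np.int64(6), np.float64(-0.014), np.float64(0.0411)), 'face': (np.int64(379), np.float64(-0.0037), np.float64(0.0013))}
247 line 311.0 x29.8 y-9.1
248 line 313.3 x35.0 y-3.7
249 amber 315.4 w25 y-1.5 z29.7 line 310.5 x36.5 y-12.0
250 amber 314.9 w39 y-2.8 z25.8 line 307.8 x37.9 y-20.2
251 line 312.1 x44.5 y-9.6
252 line 316.1 x50.8 y0.2
253 line 316.5 x54.5 y0.4
254
255
14.85 [ 0.5279 -0.0314  0.1055] [-3.1416e+00  4.0000e-04 -3.0929e+00] [ 0.31 -0.65  4.91] 0.030253137109152874 3.542601400986314
tcp in line frame mm 11.7 -30.7
{'red': (np.int64(10), np.float64(-0.042), np.float64(0.0215)), 'blue': (np.int64(6), np.float64(-0.014), np.float64(0.041)), 'face': (np.int64(376), np.float64(-0.0023), np.float64(0.0016))}
7 {'c': (-1.8, 1.0), 'ax': array([80.2, 83.9]), 'red': np.float64(0.02), 'blue': np.float64(0.011), 'n': (10815, 6168), 'rb': 38.2}
8 {'c': (-1.8, 1.0), 'ax': array([80.1, 83.9]), 'red': np.float64(0.021), 'blue': np.float64(0.011), 'n': (10840, 6293), 'rb': 38.2}
```

{"op": "send_rows", "data": {
  "targets": [
    {"translation": [0, 0, -0.05], "spin": 0, "jaw": 0.315},
    {"translation": [0, 0, -0.05], "spin": 0, "jaw": 0.315},
    {"translation": [0, 0, -0.05], "spin": 0, "jaw": 0.315},
    {"translation": [0, 0, -0.05], "spin": 0, "jaw": 0.315},
    {"translation": [0, 0, -0.05], "spin": 0, "jaw": 0.315}
  ]
}}

```text
time: 15.45
tool_pos: [0.5276, -0.0312, 0.1058]
tool_rot: [3.141, -0.0, -3.093]
contact_force: [0.4, 0.4, 2.4]
opening: 0.0297
grip_force: 3.3
```

{"op": "send_rows", "data": {
  "targets": [
    {"translation": [0, 0, 0], "spin": 0, "jaw": 0.315},
    {"translation": [0, 0, 0], "spin": 0, "jaw": 0.315},
    {"translation": [0, 0, 0], "spin": 0, "jaw": 0.315},
    {"translation": [0, 0, 0], "spin": 0, "jaw": 0.315},
    {"translation": [0, 0, 0], "spin": 0, "jaw": 0.315}
  ]
}}

```text
time: 15.95
tool_pos: [0.5276, -0.0313, 0.1058]
tool_rot: [3.141, -0.0, -3.093]
contact_force: [0.5, 1.3, 1.2]
opening: 0.0301
grip_force: 3.2
```

```bash
python3 look.py 9 0.28; python3 px.py 9|sed -n '11,15p'; python3 ang.py 9 .28; python3 - <<'E'
from h import *
im=np.load("pics/scene9.npz")["im"]
cv2.imwrite("pics/f9.png",cv2.resize(im[200:265,275:350,::-1],None,fx=8,fy=8,interpolation=cv2.INTER_CUBIC))
E
```

```text
15.95 [ 0.5276 -0.0313  0.1058] [ 3.1414e+00 -3.0000e-04 -3.0928e+00] [0.52 1.27 1.21] 0.030053550228146663 3.1825602357275784
tcp in line frame mm 11.4 -30.6
{'red': (np.int64(11), np.float64(-0.026), np.float64(0.0219)), 'blue': (np.int64(5), np.float64(-0.004), np.float64(0.0416)), 'face': (np.int64(378), np.float64(-0.0048), np.float64(0.0018))}
248 line 313.2 x35.0 y-3.8
249 amber 315.4 w29 y-1.3 z29.7 line 310.1 x36.1 y-13.1
250 amber 315.0 w38 y-2.7 z25.8 line 307.3 x37.6 y-21.4
251 line 316.0 x47.3 y0.8
252 line 316.0 x50.8 y0.0
9 {'c': (-1.7, 1.6), 'ax': array([80.8, 83.9]), 'red': np.float64(0.028), 'blue': np.float64(0.016), 'n': (12488, 5132), 'rb': 38.0}
```

View pics/f9.png

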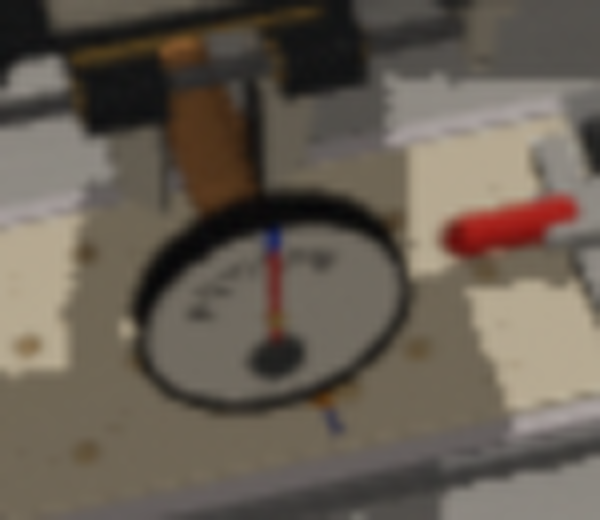

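The red pointer, from the hub at crop (275,350) up to (275,250), runs straight into the blue mark at (273,238). The blade end at (325,398) sits on the blue line, and the clamp is shut.

```bash
python3 -c "
from cell import job; print(job.hand_in())"
```

```text
the job is handed in; nothing more can be done
None
```

I handed the job in after about 16 s: the clamp is shut, and the squeegee is held with its edge on the blue start line. The pointer sits on the blue mark to within about 0.01 rad, and the edge presses on the panel with about 3.5 N.

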